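# Wipe tile chips off the kiln shelf with a scraper block

### The job

Take the scraper block from its cork pad and wipe all five loose tile chips off the kiln shelf plate into the white catch tray at its end. Set the block down upright between the rails behind the chips, at the end away from the tray, and keep it pressed on the plate right up to the tray end, following by feel as the plate leans a little: lean on it with a definite but light force, some 10 to 15 N (not just its own weight) and never as much as 25 N. The chips are sharp, so touch them only with the block; leave the mug, vase and brush pot alone, and finally stand the block back on the cork pad, foot down as it was.

Things in the scene. Friction and masses are not known exactly. Their poses are not given: they have to be found in the camera images.
- plate: Fixed stand of the grey kiln shelf plate. The pose is the stand's, which is level; origin under the plate's centre, 0 to 12 mm above the work surface (varies). Plate 200 mm (x) by 240 mm (y). Along each long side (x = +-90 to 100 mm) a rail 10 mm wide, 8 mm high, leaving 180 mm clear; both y ends are open, for wiping along y.
- top (a point): Centre of the plate's flat top, 54 mm above the stand's origin, axes of the stand. The plate is clamped leaning about the x axis through this point by up to 3 degrees either way (varies, not reported), so one y end is up to 6 mm higher than this point and the other as much lower: wiping along y, follow it by feel. The clamp holds it firmly.
- tray: White open catch tray, fixed, tucked under one y end of the plate (either end: it varies). Origin at its centre, 4 mm below its inner floor; axes parallel to the plate's. 220 mm (x) by 120 mm (y) outside, walls 5 mm thick, rim 34 mm above the origin, that is about 20 mm below the plate's top. Its centre lies 165 mm from the plate's centre, so it reaches 15 mm under the plate.
- brushrest: Wooden brush rest with three brushes lying on it, fixed, at the other y end of the plate, its centre 165 mm from the plate's; 200 mm (x) by 100 mm (y), nothing on it higher than 42 mm above its origin (about 12 mm below the plate's top). Origin at its centre, level with the plate's.
- pad: Cork pad, fixed, 150 mm (x) by 70 mm (y), 6 mm thick; origin under its centre. The scraper block starts on it and goes back to it.
- scraper: Scraper block, loose, 0.17 to 0.24 kg, standing foot down. Origin at the centre of its underside, unpressed. Black foot 110 mm (x) by 24 mm (y) by 14 mm high, on a spring: pressed, the grip sinks 1 mm per 8 N, 10 mm at most, and this origin sinks with it. Wooden upright grip above. Narrower than the plate, so wiping takes at least two strokes side by side.
- handle (a point): Middle of the scraper's wooden grip, which is 70 mm (its x) by 18 mm (its y) and reaches from 14 to 64 mm high; pinch it across the 18 mm. This point is 42 mm above the scraper's underside.
- mug: Bystander: glass mug, 76 mm across, 85 mm high, loose, on the side opposite to the cork pad. Origin under its centre.
- vase: Bystander: terracotta vase, 100 mm across, 130 mm high, loose. Origin under its centre.
- brushpot: Bystander: white pot of brushes, 86 mm across, about 200 mm high with the brushes, loose. Origin under its centre.
- chip0: Loose white tile chip, flat, irregular, about 26 by 22 mm and 8 mm thick, 12 g, lying flat on the plate within 70 mm of its centre in x and y; origin at the centre of its underside. All five chips count alike.
- chip1: Loose white tile chip, flat, irregular, about 24 by 24 mm and 8 mm thick, 12 g, lying flat on the plate within 70 mm of its centre in x and y; origin at the centre of its underside. All five chips count alike.
- chip2: Loose white tile chip, flat, irregular, about 27 by 20 mm and 8 mm thick, 12 g, lying flat on the plate within 70 mm of its centre in x and y; origin at the centre of its underside. All five chips count alike.
- chip3: Loose white tile chip, flat, irregular, about 25 by 19 mm and 8 mm thick, 12 g, lying flat on the plate within 70 mm of its centre in x and y; origin at the centre of its underside. All five chips count alike.
- chip4: Loose white tile chip, flat, irregular, about 23 by 20 mm and 8 mm thick, 12 g, lying flat on the plate within 70 mm of its centre in x and y; origin at the centre of its underside. All five chips count alike.
Things that resemble listed ones, but are neither listed nor needed, are in the scene too. Leave any blue or turquoise look-alike of the scraper alone.

How it is judged:
By the outcome, as a careful person would: the job done as asked, in the order asked, and still so for the second after the job is handed in, with the robot touching nothing.
It also fails if it takes over 72 s, if anything falls off the work surface, if the arm or the gripper's body presses on something with over 40 N, if the wrist force passes 120 N, or if a joint passes its speed limit or range.

### The arm

A 6-joint arm with a two-finger parallel gripper is mounted at the origin on the work surface. World frame = base frame: x ahead of the robot, y to its left, z up, the work surface at z = 0. Lengths are in m, angles in rad, forces in N, time in s.
With the tool pointing down it reaches from about 0.375 to 0.975 m from the base axis. Payload 3.8 kg.
Tool frame: the origin (TCP) lies midway between the tips of the shut fingers; the grasp point (between the pads) lies 19 mm behind it; z points along the fingers, y is the line along which they close (so a half turn about z gives the same grasp; the last joint's range is limited). The gripper opens to 85 mm and grips with 20 to 120 N. Pads are 22 mm wide; open, the fingers measure 114 mm over their backs; the gripper's body (76 mm by 85 mm) begins 54 mm behind the grasp point. The pads swing forward as they close: fully open they stand 13 mm farther back than shut.
Start: joints at [1.08, 0.264, 1.604, -0, 1.274, -0.037], TCP at [0.296, 0.607, 0.231] pointing down, gripper open.
Joint ranges: [-2.63, 2.63], [-0.94, 2.18], [0.31, 2.57], [-1.31, 4.45], [0, 2.66], [-2.55, 2.55]. Speed limits (rad/s): [2.57, 2.57, 3.14, 3.14, 3.14, 3.14].

### API

Orientations are given as a rotation vector (axis times angle).
In Python, from workcell import read_state, vision, ticket gives the robot as it stands. The module is installed in compiled form; this text tells all that it offers.
- The arm moves only by the tool jog_arm, never from a script. Its arguments are lists of equal length, an entry for each row: "turn": the turn, a rotation vector about the tool's x, y, z in rad, a list of three; "delta_pos": the shift along the tool's x, y, z in m, a list of three; "gripper": the finger opening in m, from 0 to 0.0854. In form: {"turn": [[rx, ry, rz], ...], "delta_pos": [[dx, dy, dz], ...], "gripper": [gripper, ...]}. A call has 1 to 20 rows; each row shifts and turns the commanded pose from where the row before left it, along the tool's axes as they then stand; what a row does not reach is not made up. A row lasts 1/12 s, in which the tool goes at most 41.7 mm and 7.16 degrees, less where a joint would pass 70% of its speed; a pose out of reach is approached as far as the arm can. A call with a gripper value outside its range is refused whole. The fingers move at their own pace and stop on an object; "grip_force" is the grip in N (left out, the last holds). Time passes only in rows, so rows that do not move let the fingers close. It gives the time, the measured TCP pose, the force, the opening and the grip force at its end, in the units of the state.
- read_state(): the state, without advancing time (a new reading comes with each control period).
- vision.read_camera(name): name is "scene" or "top" or "wrist"; returns the picture (480x640x3 uint8, red, green, blue); there is no depth.
- vision.calibration(name): a dict with "vfov" (degrees; the focal length in pixels is half the picture's height over the tangent of half this angle, whatever the lens; pixels are square), "cx", "cy" (the principal point, pixels), "R" (3x3) and "t" (3): a world point X has camera coordinates R X + t; the wrist camera has in their place "mount" (4x4, takes a point from camera to tool coordinates, whose origin is the TCP and whose axes are the flange's). Camera axes: x right, y down, z forward; pixel columns grow to the right and rows downward; lengths in m; the calibration is good to about 2 mm. A picture is of the moment at which its call begins: read the wrist's pose just before it. calibration takes no time and is no camera call.
- ticket.finish_job(): hands the job in; it is judged then, once.
The state is a dict: "time": time; "q": joint angles; "joint_vel": joint speeds; "joint_torque": joint torques, N m; "tool_pos": TCP position; "tcp_rot": TCP orientation; "wrist_force": force on the tool from outside, world axes, zero at the start; "torque": the same for the moment, N m; "width": opening from 0.0 (shut) to 1.0 (fully open); "grip_force": force on a finger pad.
Only numpy, scipy, OpenCV 4.12 (cv2) and the standard library are available. Lean on these libraries where they do the work, as an engineer would, in place of code of your own. Each camera call takes 0.05 s, during which the arm holds its last target. There are 200 camera calls.

## Working session

There is one attempt and no reset: what is moved stays moved. The work goes in short steps, Python scripts to look and compute and a tool call to move; the robot and the scene stay as the last step left them, time stands still between calls to the robot, and variables do not carry over. Pictures are saved under pics/ and viewed, at most 10 in all, crops included, and the job is handed in when it is done.

Besides the shell and the picture viewer there is one more tool, called after ">>>" as name(argument=value, ...) on one line, values as JSON. jog_arm: Moves the arm, as the interface text tells. Its arguments: {"type":"object","properties":{"turn":{"type":"array","items":{"type":"array","items":{"type":"number"}}},"delta_pos":{"type":"array","items":{"type":"array","items":{"type":"number"}}},"gripper":{"type":"array","items":{"type":"number"}},"grip_force":{"type":"number"}},"required":["turn","delta_pos","gripper"]}

```bash
mkdir -p pics; python3 - <<'E'
from workcell import read_state, vision
import cv2, numpy as np
print(read_state())
for n in ("top","scene"):
    im=vision.read_camera(n); np.save(n+".npy",im); cv2.imwrite(f"pics/{n}0.png",im[:,:,::-1])
    print(n,vision.calibration(n))
print(vision.calibration("wrist"))
E
```

```text
{'time': 0.0, 'q': array([ 1.08011249e+00,  2.64777673e-01,  1.60539968e+00,  7.55412120e-06,
        1.27372053e+00, -3.69009197e-02]), 'joint_vel': array([ 5.14618498e-04,  2.43114171e-04,  1.75421043e-04, -3.04057782e-05,
        3.27446344e-04,  1.14312093e-03]), 'joint_torque': array([ 8.49512489e-04, -5.15140986e+01, -3.67308390e+01,  1.48509599e-05,
        1.32897100e-02,  1.63428848e-05]), 'tool_pos': array([0.29554437, 0.60602331, 0.22993166]), 'tcp_rot': array([-0.70656664, -3.06047965,  0.00349216]), 'wrist_force': array([-0.43171827,  0.05960555, -1.13692754]), 'torque': array([-0.02331565,  0.03950237,  0.03995365]), 'grip_force': 0.0, 'width': 0.997117991763428}
top {'vfov': 43.995793069351734, 'cx': 324.40174823495914, 'cy': 238.12072655238538, 'R': array([[ 0.01012056, -0.99990318,  0.00954967],
       [-0.98748785, -0.01149697, -0.15727543],
       [ 0.15737   , -0.00783847, -0.9875086 ]]), 't': array([-0.04616399,  0.49690388,  1.63821264])}
scene {'vfov': 54.01237405649503, 'cx': 319.0294995594862, 'cy': 236.8872066824321, 'R': array([[-0.06678823,  0.99759322, -0.01863075],
       [ 0.76613694,  0.03931241, -0.64147386],
       [-0.63919756, -0.05711661, -0.76691862]]), 't': array([ 0.08693813, -0.3098731 ,  1.49206242])}
{'vfov': 63.52452096307295, 'cx': 316.6564945449682, 'cy': 234.90390885468702, 'mount': array([[-3.33220868e-04, -9.51894712e-01, -3.06425106e-01,
         7.78264406e-02],
       [ 9.99999702e-01, -5.30669086e-04,  5.61051702e-04,
         8.69675606e-05],
       [-6.96672480e-04, -3.06424828e-01,  9.51894605e-01,
        -1.42892729e-01],
       [ 0.00000000e+00,  0.00000000e+00,  0.00000000e+00,
         1.00000000e+00]])}
```

View pics/top0.png

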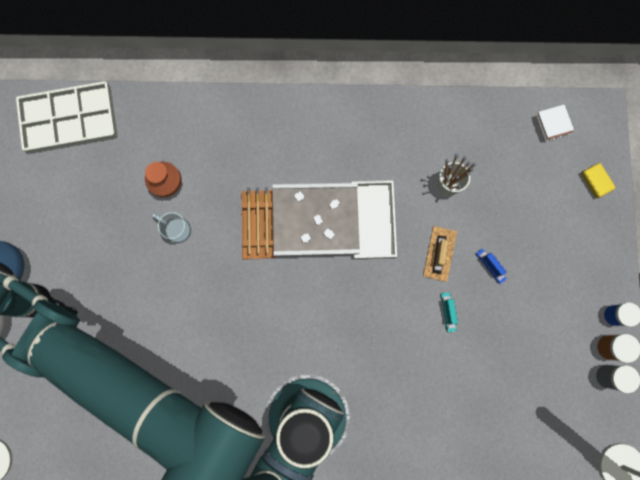

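View pics/scene0.png

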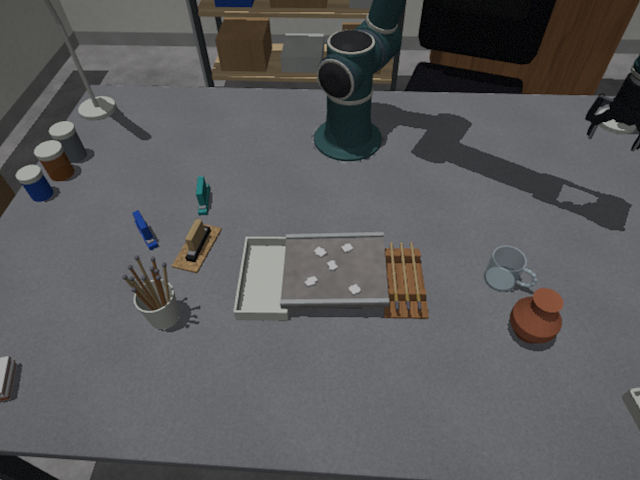

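```bash
cat > h.py <<'E'
import numpy as np, cv2
from workcell import read_state, vision
from scipy.spatial.transform import Rotation as Ro
def cam(n,st=None):
    c=vision.calibration(n); f=240/np.tan(np.radians(c["vfov"])/2)
    if n=="wrist":
        M=np.eye(4);M[:3,:3]=Ro.from_rotvec(st["tcp_rot"]).as_matrix();M[:3,3]=st["tool_pos"];M=M@c["mount"]
        return f,c["cx"],c["cy"],M[:3,:3],M[:3,3]
    R=np.array(c["R"]);return f,c["cx"],c["cy"],R.T,-R.T@np.array(c["t"])
def ray(C,px):
    f,cx,cy,R,o=C; return o,R@np.array([(px[0]-cx)/f,(px[1]-cy)/f,1])
def onz(C,px,z):
    o,d=ray(C,px); return o+d*(z-o[2])/d[2]
def tri(rays):
    A=np.zeros((3,3));b=np.zeros(3)
    for o,d in rays:
        P=np.eye(3)-np.outer(d,d)/(d@d);A+=P;b+=P@o
    return np.linalg.solve(A,b)
E
python3 - <<'E'
from h import *
C=cam("top");im=np.load("top.npy")
hsv=cv2.cvtColor(im,cv2.COLOR_RGB2HSV)
roi=im[186:254,274:357]; m=(roi.min(2)>165).astype(np.uint8)
n,l,s,c=cv2.connectedComponentsWithStats(m)
for i in range(1,n):
    if s[i,4]>15: print("chip",c[i]+[274,186],s[i,4],onz(C,c[i]+[274,186],.066).round(3))
S=cam("scene")
for nm,a,b in (("plate/tray cornerTL rail",(273,184.5),(386,302)),("rail far R",(358,183),(281,303)),("nearL",(273,257),(384,234)),("nearR",(358,256),(285,234))):
    print(nm,tri([ray(C,a),ray(S,b)]).round(3),onz(C,a,.068).round(3))
# pad
m=cv2.inRange(hsv,(8,90,90),(25,255,255));m[:, :410]=0
k=np.column_stack(np.nonzero(m)[::-1]).astype(np.float32);k=k[(k[:,1]>215)&(k[:,1]<290)&(k[:,0]<470)]
r=cv2.minAreaRect(k);print(r)
print("pad",onz(C,r[0],.006).round(3),[onz(C,p,.006).round(3) for p in cv2.boxPoints(r)])
for nm,p,z in(("pot",(455,182),0.1),("mug",(173,228),.05),("vase",(162,180),.07)):print(nm,onz(C,p,z).round(3))
def crop(im,x,y,w,h,s):return cv2.resize(im[y:y+h,x:x+w],None,fx=s,fy=s,interpolation=cv2.INTER_CUBIC)
sc=np.load("scene.npy")
a=crop(im,265,175,140,90,5.7)[:300*2,:798];
cv2.imwrite("pics/c1.png",a[:,:,::-1])
E
```

```text
chip [308.26229508 186.31967213] 122 [0.64  0.006 0.066]
chip [298.91428571 195.72857143] 70 [0.613 0.032 0.066]
chip [334.35135135 203.35135135] 74 [ 0.592 -0.067  0.066]
chip [317.77142857 219.01428571] 70 [ 0.547 -0.021  0.066]
chip [328.81481481 233.2345679 ] 81 [ 0.507 -0.053  0.066]
chip [305.35714286 237.2       ] 70 [0.495 0.012 0.066]
chip [317.62099125 251.32069971] 343 [ 0.456 -0.022  0.066]
plate/tray cornerTL rail [0.643 0.104 0.071] [0.644 0.106 0.068]
rail far R [ 0.652 -0.13   0.062] [ 0.651 -0.134  0.068]
nearL [0.44  0.103 0.059] [0.438 0.101 0.068]
nearR [ 0.446 -0.138  0.053] [ 0.444 -0.134  0.068]
((439.72906494140625, 253.45895385742188), (24.140735626220703, 51.13341522216797), 11.633633613586426)
pad [ 0.462 -0.373  0.006] [array([ 0.396, -0.323,  0.006]), array([ 0.542, -0.355,  0.006]), array([ 0.528, -0.424,  0.006]), array([ 0.383, -0.39 ,  0.006])]
pot [ 0.649 -0.4    0.1  ]
mug [0.52  0.385 0.05 ]
vase [0.652 0.417 0.07 ]
```

View pics/c1.png

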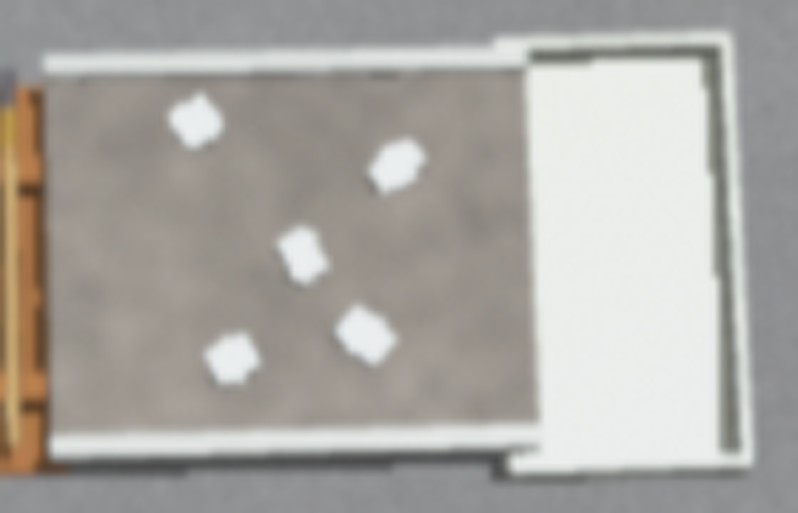

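>>> jog_arm(turn=[[0,0,-0.079],[0,0,-0.079],[0,0,-0.079],[0,0,0],[0,0,0],[0,0,0],[0,0,0],[0,0,0],[0,0,0],[0,0,0],[0,0,0],[0,0,0],[0,0,0],[0,0,0],[0,0,0],[0,0,0],[0,0,0],[0,0,0],[0,0,0],[0,0,0]], delta_pos=[[0,0,-0.03],[0,0,-0.03],[0,0,-0.03],[-0.0194,-0.0322,0],[-0.0194,-0.0322,0],[-0.0194,-0.0322,0],[-0.0194,-0.0322,0],[-0.0194,-0.0322,0],[-0.0194,-0.0322,0],[-0.0194,-0.0322,0],[-0.0194,-0.0322,0],[-0.0194,-0.0322,0],[-0.0194,-0.0322,0],[-0.0194,-0.0322,0],[-0.0194,-0.0322,0],[-0.0194,-0.0322,0],[-0.0194,-0.0322,0],[-0.0194,-0.0322,0],[-0.0194,-0.0322,0],[-0.0194,-0.0322,0]], gripper=[0.0854,0.0854,0.0854,0.0854,0.0854,0.0854,0.0854,0.0854,0.0854,0.0854,0.0854,0.0854,0.0854,0.0854,0.0854,0.0854,0.0854,0.0854,0.0854,0.0854])

```text
time: 1.77
tool_pos: [0.5001, -0.0007, 0.3209]
tcp_rot: [-0.34, -3.123, -0.0]
wrist_force: [1.0, 0.8, -0.9]
width: 1.0
grip_force: 0.0
```

```bash
python3 - <<'E'
from h import *
vision.read_camera("wrist")
import json
st=read_state(); im=vision.read_camera("wrist"); np.save("w1.npy",im); np.save("w1s.npy",st,allow_pickle=True); cv2.imwrite("pics/w1.png",im[:,:,::-1])
print(st["tool_pos"],st["q"],Ro.from_rotvec(st["tcp_rot"]).as_matrix().round(3))
E
```

```text
[ 0.50203221 -0.00687416  0.32071215] [-0.05919906 -0.11258311  1.8443903  -0.00600245  1.40855689 -1.40845603] [[-0.976  0.219  0.001]
 [ 0.219  0.976 -0.006]
 [-0.002 -0.006 -1.   ]]
```

View pics/w1.png

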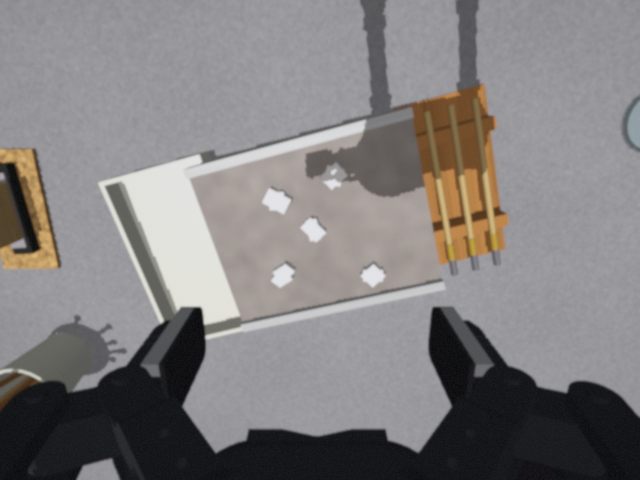

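```bash
python3 - <<'E'
from h import *
st=np.load("w1s.npy",allow_pickle=True).item()
W=cam("wrist",st);C=cam("top")
for nm,a,b in (("far +y outer",(445,290),(272.9,185)),("near +y outer",(413,106),(273.8,255)),("near -y outer",(186,170),(359,255.0)),("far -y outer",(243,330),(357.1,183.5))):
    print(nm,tri([ray(W,a),ray(C,b)]).round(3),onz(W,a,.066).round(3),onz(C,b,.066).round(3))
for a,b in (((372,275),(298.9,195.7)),((283,275),(334.4,203.4)),((313,229.5),(317.8,219)),((277,201),(328.8,233.2)),((333,182),(305.4,237.2))):
    print("chip",tri([ray(W,a),ray(C,b)]).round(3))
E
```

```text
far +y outer [0.64  0.105 0.077] [0.647 0.108 0.066] [0.643 0.106 0.066]
near +y outer [0.443 0.098 0.08 ] [0.443 0.101 0.066] [0.444 0.099 0.066]
near -y outer [ 0.452 -0.138  0.054] [ 0.454 -0.135  0.066] [ 0.447 -0.137  0.066]
far -y outer [ 0.652 -0.132  0.057] [ 0.647 -0.129  0.066] [ 0.65  -0.131  0.066]
chip [0.616 0.032 0.055]
chip [ 0.595 -0.068  0.054]
chip [ 0.549 -0.022  0.053]
chip [ 0.508 -0.053  0.058]
chip [0.476 0.01  0.188]
```

>>> jog_arm(turn=[[0,0,0],[0,0,0],[0,0,0],[0,0,0],[0,0,0],[0,0,0],[0,0,0],[0,0,0],[0,0,0],[0,0,0],[0,0,0],[0,0,0],[0,0,0]], delta_pos=[[-0.0037,-0.0333,0.006],[-0.0037,-0.0333,0.006],[-0.0037,-0.0333,0.006],[-0.0037,-0.0333,0.006],[-0.0037,-0.0333,0.006],[-0.0037,-0.0333,0.006],[-0.0037,-0.0333,0.006],[-0.0037,-0.0333,0.006],[-0.0037,-0.0333,0.006],[-0.0037,-0.0333,0.006],[-0.0037,-0.0333,0.006],[0,0,0],[0,0,0]], gripper=[0.0854,0.0854,0.0854,0.0854,0.0854,0.0854,0.0854,0.0854,0.0854,0.0854,0.0854,0.0854,0.0854])

```text
time: 2.95
tool_pos: [0.4605, -0.3657, 0.2539]
tcp_rot: [-0.344, -3.121, -0.003]
wrist_force: [0.2, 0.9, -0.2]
width: 1.0
grip_force: 0.0
```

```bash
python3 - <<'E'
from h import *
st=read_state(); im=vision.read_camera("wrist"); np.save("w2.npy",im); np.save("w2s.npy",st,allow_pickle=True); cv2.imwrite("pics/w2.png",im[:,:,::-1])
print(st["tool_pos"],st["q"],Ro.from_rotvec(st["tcp_rot"]).as_matrix().round(3))
E
```

```text
[ 0.46054295 -0.36566295  0.25391655] [-7.13700512e-01  8.87884372e-02  1.76633222e+00  4.99708061e-04
  1.28921632e+00 -2.06534701e+00] [[-0.976  0.218 -0.002]
 [ 0.218  0.976  0.002]
 [ 0.002  0.002 -1.   ]]
```

View pics/w2.png

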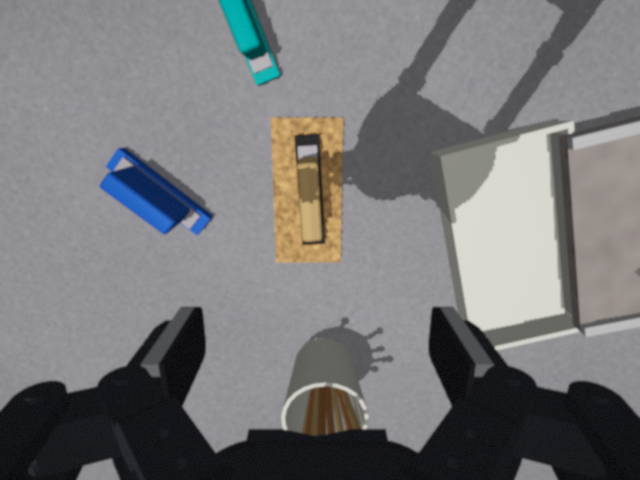

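```bash
python3 - <<'E'
from h import *
st=np.load("w2s.npy",allow_pickle=True).item(); im=np.load("w2.npy")
W=cam("wrist",st); R=Ro.from_rotvec(st["tcp_rot"]).as_matrix()
g=im[120:262,278:340]; m=(g.max(2)<60).astype(np.uint8)
print([ (y+120, (np.nonzero(m[y])[0][[0,-1]]+278).tolist(), m[y].sum()) for y in range(10,128,6) if m[y].any()])
def loc(p,z): return (R.T@(onz(W,p,z)-st["tool_pos"])).round(4)
for nm,p,z in (("f",(295,135),.02),("f",(320.5,135),.02),("f",(324.5,243),.02),("f",(301,243),.02)):
    print(nm,p,loc(p,z),onz(W,p,z).round(4))
for p in ((273,117),(344,117),(342,262),(276,262)): print("pad",loc(p,.006))
b=cv2.resize(im[110:270,260:360],None,fx=3.7,fy=3.7,interpolation=cv2.INTER_CUBIC);cv2.imwrite("pics/w2c.png",b[:,:,::-1])
E
```

```text
[(136, [297, 317], np.uint64(21)), (142, [296, 318], np.uint64(23)), (154, [318, 319], np.uint64(2)), (160, [318, 319], np.uint64(2)), (166, [319, 319], np.uint64(1)), (172, [319, 320], np.uint64(2)), (178, [319, 320], np.uint64(2)), (184, [319, 320], np.uint64(2)), (190, [320, 321], np.uint64(2)), (196, [320, 321], np.uint64(2)), (202, [321, 322], np.uint64(2)), (208, [321, 322], np.uint64(2)), (214, [322, 322], np.uint64(1)), (220, [322, 323], np.uint64(2)), (232, [323, 323], np.uint64(1)), (238, [323, 323], np.uint64(1))]
f (295, 135) [ 0.0554 -0.0203  0.234 ] [ 0.4016 -0.3729  0.02  ]
f (320.5, 135) [0.0554 0.0038 0.234 ] [ 0.4069 -0.3494  0.02  ]
f (324.5, 243) [-0.0523  0.0082  0.2338] [ 0.5129 -0.3685  0.02  ]
f (301, 243) [-0.0522 -0.016   0.2338] [ 0.5076 -0.3921  0.02  ]
pad [ 0.0715 -0.0419  0.248 ]
pad [0.0714 0.0266 0.2481]
pad [-0.0789  0.0276  0.2478]
pad [-0.0788 -0.0439  0.2477]
```

View pics/w2c.png

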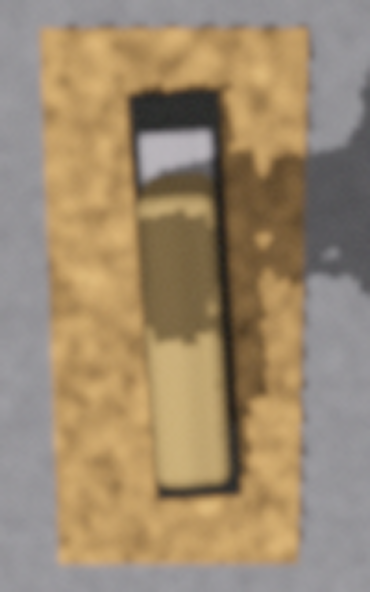

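>>> jog_arm(turn=[[0,0,0],[0,0,-0.04],[0,0,0],[0,0,0],[0,0,0],[0,0,0],[0,0,0],[0,0,0],[0,0,0],[0,0,0],[0,0,0],[0,0,0],[0,0,0],[0,0,0],[0,0,0],[0,0,0],[0,0,0]], delta_pos=[[0.0016,-0.0061,0],[0,0,0.014],[0,0,0.03],[0,0,0.03],[0,0,0.03],[0,0,0.03],[0,0,0.03],[0,0,0.03],[0,0,0.02],[0,0,0.01],[0,0,0],[0,0,0],[0,0,0],[0,0,0],[0,0,0],[0,0,0],[0,0,0]], gripper=[0.0854,0.0854,0.0854,0.0854,0.0854,0.0854,0.0854,0.0854,0.0854,0.0854,0.0854,0,0,0,0,0,0], grip_force=60)

```text
time: 4.42
tool_pos: [0.4589, -0.3715, 0.0323]
tcp_rot: [0.278, 3.128, -0.002]
wrist_force: [-0.5, 1.0, 2.4]
width: 0.202
grip_force: 61.8
```

>>> jog_arm(turn=[[0,0,0],[0,0,0],[0,0,0],[0,0,0],[0,0,0],[0,0,0],[0,0,0]], delta_pos=[[0,0,-0.01],[0,0,-0.02],[0,0,-0.03],[0,0,-0.03],[0,0,-0.03],[0,0,0],[0,0,0]], gripper=[0,0,0,0,0,0,0])

```text
time: 5.0
tool_pos: [0.4596, -0.3722, 0.1544]
tcp_rot: [0.277, 3.125, -0.005]
wrist_force: [0.3, -0.0, -3.2]
width: 0.199
grip_force: 61.6
```

```bash
python3 - <<'E'
from h import *
st=read_state();print(st["tool_pos"],st["wrist_force"],st["torque"],st["width"],Ro.from_rotvec(st["tcp_rot"]).as_matrix().round(4))
E
```

```text
[ 0.45960446 -0.3721812   0.15439548] [ 0.25628222 -0.03175546 -3.2144052 ] [-0.01556581  0.03572329 -0.02246376] 0.1994178297110395 [[-0.9844  0.176   0.004 ]
 [ 0.176   0.9844 -0.0036]
 [-0.0046 -0.0028 -1.    ]]
```

>>> jog_arm(turn=[[0,0,-0.069],[0,0,-0.069],[0,0,-0.069],[0,0,0],[0,0,0],[0,0,0],[0,0,0],[0,0,0],[0,0,0],[0,0,0],[0,0,0],[0,0,0],[0,0,0],[0,0,0],[0,0,0],[0,0,0],[0,0,0],[0,0,0],[0,0,0]], delta_pos=[[0,0,0],[0,0,0],[0,0,0],[-0.01,0.02,0],[-0.01,0.036,0],[-0.01,0.036,0],[-0.01,0.036,0],[-0.01,0.036,0],[-0.01,0.036,0],[-0.01,0.036,0],[-0.01,0.036,0],[-0.01,0.036,0],[-0.01,0.036,0],[-0.01,0.036,0],[-0.01,0.036,0],[-0.01,0.0345,0],[0,0,0.02],[0,0,0.02],[0,0,0]], gripper=[0,0,0,0,0,0,0,0,0,0,0,0,0,0,0,0,0,0,0])

```text
time: 6.58
tool_pos: [0.5694, 0.0838, 0.1049]
tcp_rot: [0.05, -3.129, 0.002]
wrist_force: [-1.2, 0.5, -2.5]
width: 0.2
grip_force: 61.4
```

```bash
cat > s.py <<'E'
from h import *
st=read_state();R=Ro.from_rotvec(st["tcp_rot"]).as_matrix()
d=st["tool_pos"]-[.547,-.016,0]
print("pos",st["tool_pos"].round(4),"plate xy",round(d[0]+.03*d[1],4),round(d[1]-.03*d[0],4),"F",st["wrist_force"].round(2),"T",st["torque"].round(3),"w",round(st["width"],3));print(R.round(4).tolist())
E
python3 s.py
```

```text
pos [0.5694 0.0838 0.1049] plate xy 0.0254 0.0991 F [-1.18  0.52 -2.46] T [ 0.007  0.084 -0.038] w 0.2
[[-0.9994, -0.032, -0.0119], [-0.032, 0.9995, -0.0013], [0.0119, -0.0009, -0.9999]]
```

>>> jog_arm(turn=[[0,0,0],[0,0,0]], delta_pos=[[0,0,0],[0,0,0]], gripper=[0,0])

```text
time: 6.75
tool_pos: [0.5739, 0.0829, 0.1107]
tcp_rot: [0.047, -3.139, 0.0]
wrist_force: [0.4, 0.6, -1.2]
width: 0.204
grip_force: 61.4
```

```bash
python3 s.py
```

```text
pos [0.5739 0.0829 0.1107] plate xy 0.0299 0.0981 F [ 0.39  0.61 -1.22] T [ 0.04  -0.013  0.021] w 0.204
[[-0.9996, -0.0297, -0.0019], [-0.0297, 0.9996, -0.0003], [0.0019, -0.0002, -1.0]]
```

>>> jog_arm(turn=[[0,0,0],[0,0,0],[0,0,0],[0,0,0],[0,0,0],[0,0,0],[0,0,0]], delta_pos=[[0,0,0.003],[0,0,0.003],[0,0,0.003],[0,0,0.002],[0,0,0],[0,0,0],[0,0,0]], gripper=[0,0,0,0,0,0,0])

```text
time: 7.33
tool_pos: [0.5747, 0.0832, 0.1004]
tcp_rot: [-0.047, 3.141, 0.0]
wrist_force: [0.2, -0.4, -1.6]
width: 0.203
grip_force: 61.4
```

```bash
python3 s.py
```

```text
pos [0.5747 0.0832 0.1004] plate xy 0.0307 0.0984 F [ 0.23 -0.44 -1.63] T [ 0.014 -0.033  0.047] w 0.203
[[-0.9995, -0.03, 0.0002], [-0.03, 0.9995, 0.0], [-0.0002, 0.0, -1.0]]
```

>>> jog_arm(turn=[[0,0,0],[0,0,0],[0,0,0],[0,0,0]], delta_pos=[[0,0,0.001],[0,0,0.001],[0,0,0],[0,0,0]], gripper=[0,0,0,0])

```text
time: 7.67
tool_pos: [0.5746, 0.0833, 0.0982]
tcp_rot: [0.048, -3.141, 0.0]
wrist_force: [-0.7, -0.2, -1.8]
width: 0.204
grip_force: 61.4
```

>>> jog_arm(turn=[[0,0,0],[0,0,0],[0,0,0],[0,0,0]], delta_pos=[[0,0,0.001],[0,0,0.001],[0,0,0],[0,0,0]], gripper=[0,0,0,0])

```text
time: 8.0
tool_pos: [0.5745, 0.0833, 0.0961]
tcp_rot: [0.047, -3.141, 0.0]
wrist_force: [-1.3, 0.9, -1.9]
width: 0.204
grip_force: 61.4
```

>>> jog_arm(turn=[[0,0,0],[0,0,0],[0,0,0],[0,0,0]], delta_pos=[[0,0,0.001],[0,0,0.001],[0,0,0],[0,0,0]], gripper=[0,0,0,0])

```text
time: 8.33
tool_pos: [0.5746, 0.0832, 0.0941]
tcp_rot: [0.047, -3.141, 0.0]
wrist_force: [0.2, 0.2, -1.8]
width: 0.202
grip_force: 61.4
```

>>> jog_arm(turn=[[0,0,0],[0,0,0],[0,0,0],[0,0,0]], delta_pos=[[0,0,0.001],[0,0,0.001],[0,0,0],[0,0,0]], gripper=[0,0,0,0])

```text
time: 8.67
tool_pos: [0.5745, 0.0833, 0.0921]
tcp_rot: [0.047, -3.141, 0.0]
wrist_force: [0.1, 0.8, -2.4]
width: 0.207
grip_force: 61.4
```

>>> jog_arm(turn=[[0,0,0],[0,0,0],[0,0,0],[0,0,0]], delta_pos=[[0,0,0.001],[0,0,0.001],[0,0,0],[0,0,0]], gripper=[0,0,0,0])

```text
time: 9.0
tool_pos: [0.5745, 0.0833, 0.0901]
tcp_rot: [0.047, -3.141, 0.0]
wrist_force: [-0.7, 0.1, -2.2]
width: 0.205
grip_force: 61.4
```

>>> jog_arm(turn=[[0,0,0],[0,0,0],[0,0,0],[0,0,0]], delta_pos=[[0,0,0.001],[0,0,0.001],[0,0,0],[0,0,0]], gripper=[0,0,0,0])

```text
time: 9.33
tool_pos: [0.5746, 0.0832, 0.0882]
tcp_rot: [0.047, -3.141, 0.0]
wrist_force: [0.4, 0.8, -2.0]
width: 0.205
grip_force: 61.4
```

>>> jog_arm(turn=[[0,0,0],[0,0,0],[0,0,0],[0,0,0]], delta_pos=[[0,0,0.001],[0,0,0.001],[0,0,0],[0,0,0]], gripper=[0,0,0,0])

```text
time: 9.67
tool_pos: [0.5748, 0.0833, 0.0871]
tcp_rot: [-0.047, 3.141, -0.0]
wrist_force: [-2.9, -0.2, 5.3]
width: 0.205
grip_force: 62.5
```

>>> jog_arm(turn=[[0,0,0],[0,0,0],[0,0,0],[0,0,0],[0,0,0],[0,0,0]], delta_pos=[[0,0,0.0007],[0,0,0.0006],[0,0,0],[0,-0.004,0],[0,-0.004,0],[0,-0.004,0]], gripper=[0,0,0,0,0,0])

```text
time: 10.17
tool_pos: [0.5767, 0.0727, 0.0866]
tcp_rot: [-0.047, 3.137, 0.004]
wrist_force: [-0.6, 4.4, 4.7]
width: 0.205
grip_force: 62.4
```

```bash
python3 s.py
```

```text
pos [0.5767 0.0727 0.0866] plate xy 0.0324 0.0879 F [-0.65  4.37  4.69] T [0.874 0.149 0.02 ] w 0.205
[[-0.9996, -0.0297, 0.0038], [-0.0297, 0.9996, 0.0027], [-0.0039, 0.0026, -1.0]]
```

>>> jog_arm(turn=[[0,0,0],[0,0,0],[0,0,0],[0,0,0],[0,0,0]], delta_pos=[[0,0,0.0008],[0,-0.003,0.0005],[0,-0.003,0.0002],[0,-0.003,0.00015],[0,-0.003,0.00015]], gripper=[0,0,0,0,0])

```text
time: 10.58
tool_pos: [0.5778, 0.0613, 0.0856]
tcp_rot: [-0.046, 3.136, 0.006]
wrist_force: [-0.2, 6.3, 8.1]
width: 0.205
grip_force: 62.9
```

```bash
python3 s.py
```

```text
pos [0.5778 0.0613 0.0856] plate xy 0.0331 0.0763 F [-0.23  6.3   8.11] T [ 1.319  0.255 -0.008] w 0.205
[[-0.9996, -0.0293, 0.0053], [-0.0293, 0.9996, 0.0036], [-0.0054, 0.0035, -1.0]]
```

>>> jog_arm(turn=[[0,0,0],[0,0,0],[0,0,0],[0,0,0],[0,0,0],[0,0,0]], delta_pos=[[0.0005,-0.004,0.0005],[0.0005,-0.004,0.0003],[0.0005,-0.004,0.0002],[0,-0.004,0.0002],[0,-0.004,0.0002],[0,-0.004,0.0002]], gripper=[0,0,0,0,0,0])

```text
time: 11.08
tool_pos: [0.5775, 0.0372, 0.0843]
tcp_rot: [-0.046, 3.135, 0.006]
wrist_force: [-0.0, 6.5, 8.8]
width: 0.206
grip_force: 62.9
```

```bash
python3 s.py
```

```text
pos [0.5775 0.0372 0.0843] plate xy 0.0321 0.0523 F [-0.    6.5   8.83] T [ 1.478  0.174 -0.044] w 0.206
[[-0.9996, -0.0292, 0.0061], [-0.0291, 0.9996, 0.0036], [-0.0062, 0.0035, -1.0]]
```

>>> jog_arm(turn=[[0,0,0],[0,0,0],[0,0,0],[0,0,0],[0,0,0],[0,0,0],[0,0,0]], delta_pos=[[0.0003,-0.004,0.0005],[0.0003,-0.004,0.0004],[0,-0.004,0.0002],[0,-0.004,0.0002],[0,-0.004,0.0002],[0,-0.004,0.0002],[0,-0.004,0.0002]], gripper=[0,0,0,0,0,0,0])

```text
time: 11.67
tool_pos: [0.578, 0.0094, 0.0827]
tcp_rot: [-0.045, 3.135, 0.006]
wrist_force: [-0.5, 7.9, 11.2]
width: 0.199
grip_force: 63.1
```

```bash
python3 s.py
```

```text
pos [0.578  0.0094 0.0827] plate xy 0.0317 0.0244 F [-0.47  7.86 11.25] T [ 1.687  0.272 -0.014] w 0.199
[[-0.9996, -0.029, 0.0065], [-0.029, 0.9996, 0.0039], [-0.0066, 0.0037, -1.0]]
```

>>> jog_arm(turn=[[0,0,0],[0,0,0],[0,0,0],[0,0,0],[0,0,0],[0,0,0],[0,0,0],[0,0,0]], delta_pos=[[0,-0.004,0.0002],[0,-0.004,0.0002],[0,-0.004,0.0002],[0,-0.004,0.0002],[0,-0.004,0.0002],[0,-0.004,0.0002],[0,-0.004,0.0002],[0,-0.004,0.0002]], gripper=[0,0,0,0,0,0,0,0])

```text
time: 12.33
tool_pos: [0.5789, -0.0227, 0.0812]
tcp_rot: [-0.045, 3.135, 0.006]
wrist_force: [-0.6, 8.1, 11.1]
width: 0.201
grip_force: 63.2
```

```bash
python3 s.py
```

```text
pos [ 0.5789 -0.0227  0.0812] plate xy 0.0317 -0.0076 F [-0.61  8.14 11.15] T [ 1.755  0.253 -0.016] w 0.201
[[-0.9996, -0.0289, 0.0064], [-0.0289, 0.9996, 0.0037], [-0.0065, 0.0035, -1.0]]
```

Slope is .05 exactly; continue.

>>> jog_arm(turn=[[0,0,0],[0,0,0],[0,0,0],[0,0,0],[0,0,0],[0,0,0],[0,0,0],[0,0,0],[0,0,0],[0,0,0]], delta_pos=[[0,-0.004,0.0002],[0,-0.004,0.0002],[0,-0.004,0.0002],[0,-0.004,0.0002],[0,-0.004,0.0002],[0,-0.004,0.0002],[0,-0.004,0.0002],[0,-0.004,0.0002],[0,-0.004,0.0002],[0,-0.004,0.0002]], gripper=[0,0,0,0,0,0,0,0,0,0])

```text
time: 13.17
tool_pos: [0.5801, -0.0626, 0.0792]
tcp_rot: [-0.045, 3.135, 0.006]
wrist_force: [0.1, 8.7, 12.2]
width: 0.203
grip_force: 63.3
```

```bash
python3 s.py
```

```text
pos [ 0.5801 -0.0626  0.0792] plate xy 0.0317 -0.0476 F [ 0.06  8.71 12.18] T [1.862 0.224 0.008] w 0.203
[[-0.9996, -0.029, 0.0062], [-0.0289, 0.9996, 0.0036], [-0.0064, 0.0034, -1.0]]
```

>>> jog_arm(turn=[[0,0,0],[0,0,0],[0,0,0],[0,0,0],[0,0,0],[0,0,0],[0,0,0],[0,0,0],[0,0,0],[0,0,0]], delta_pos=[[0,-0.004,0.0001],[0,-0.004,0.0002],[0,-0.004,0.0002],[0,-0.004,0.0002],[0,-0.004,0.0002],[0,-0.004,0.0002],[0,-0.004,0.0002],[0,-0.004,0.0002],[0,-0.004,0.0002],[0,-0.004,0.0002]], gripper=[0,0,0,0,0,0,0,0,0,0])

```text
time: 14.0
tool_pos: [0.5812, -0.1027, 0.0773]
tcp_rot: [-0.045, 3.135, 0.005]
wrist_force: [-0.2, 8.1, 13.2]
width: 0.201
grip_force: 63.3
```

```bash
python3 s.py
```

```text
pos [ 0.5812 -0.1027  0.0773] plate xy 0.0316 -0.0877 F [-0.16  8.07 13.16] T [1.942 0.26  0.024] w 0.201
[[-0.9996, -0.029, 0.0059], [-0.029, 0.9996, 0.0034], [-0.006, 0.0032, -1.0]]
```

>>> jog_arm(turn=[[0,0,0],[0,0,0],[0,0,0],[0,0,0],[0,0,0],[0,0,0],[0,0,0],[0,0,0]], delta_pos=[[0,-0.004,-0.0001],[0,-0.004,0],[0,-0.004,0.0001],[0,-0.004,0.0002],[0,-0.004,0.0002],[0,-0.004,0.0002],[0,-0.004,0.0002],[0,-0.002,0.0001]], gripper=[0,0,0,0,0,0,0,0])

```text
time: 14.67
tool_pos: [0.5818, -0.1332, 0.076]
tcp_rot: [-0.045, 3.136, 0.004]
wrist_force: [0.1, 8.2, 12.0]
width: 0.203
grip_force: 63.3
```

```bash
python3 - <<'E'
exec(open("s.py").read())
im=vision.read_camera("top");np.save("t2.npy",im)
a=cv2.resize(im[170:270,260:400],None,fx=5.5,fy=5.5,interpolation=cv2.INTER_CUBIC);cv2.imwrite("pics/t2.png",a[:,:,::-1])
E
```

```text
pos [ 0.5818 -0.1332  0.076 ] plate xy 0.0313 -0.1182 F [ 0.14  8.15 11.98] T [1.731 0.147 0.019] w 0.203
[[-0.9996, -0.0289, 0.0051], [-0.0289, 0.9996, 0.0028], [-0.0052, 0.0026, -1.0]]
```

View pics/t2.png

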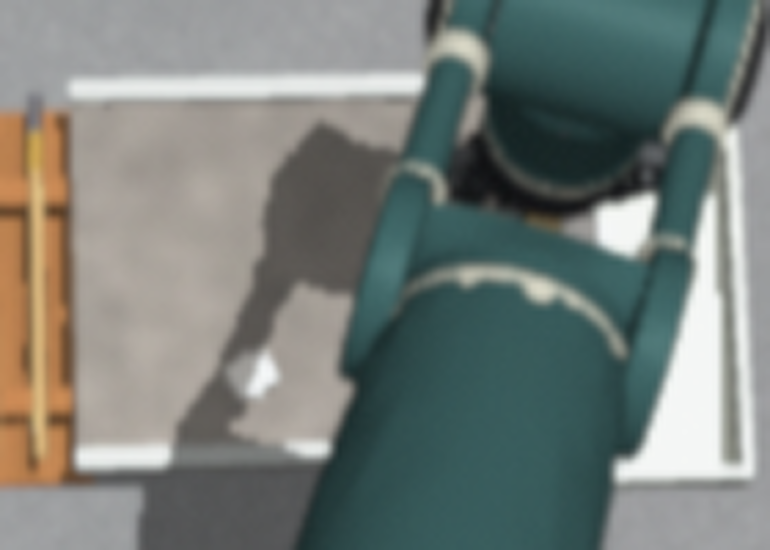

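>>> jog_arm(turn=[[0,0,0],[0,0,0],[0,0,0],[0,0,0],[0,0,0],[0,0,0],[0,0,0],[0,0,0],[0,0,0],[0,0,0],[0,0,0],[0,0,0],[0,0,0],[0,0,0],[0,0,0],[0,0,0]], delta_pos=[[0,0,-0.005],[0,0,-0.015],[0,0,-0.02],[0,0,-0.02],[0,0,-0.01],[0.0088,0.02,0],[0.0088,0.03,0],[0.0088,0.03,0],[0.0088,0.03,0],[0.0088,0.03,0],[0.0088,0.03,0],[0.0085,0.03,0],[0,0.015,0],[0,0,0],[0,0,0],[0,0,0]], gripper=[0,0,0,0,0,0,0,0,0,0,0,0,0,0,0,0])

```text
time: 16.05
tool_pos: [0.5113, 0.0779, 0.1428]
tcp_rot: [0.048, -3.141, 0.001]
wrist_force: [1.1, -0.1, -2.7]
width: 0.205
grip_force: 61.5
```

```bash
python3 - <<'E'
exec(open("s.py").read())
st=read_state();im=vision.read_camera("wrist")
a=im;cv2.imwrite("pics/w3.png",a[:,:,::-1])
E
```

```text
pos [0.5113 0.0779 0.1428] plate xy -0.0329 0.0949 F [ 1.09 -0.08 -2.75] T [0.013 0.045 0.016] w 0.205
[[-0.9995, -0.0306, -0.0004], [-0.0306, 0.9995, -0.0007], [0.0004, -0.0007, -1.0]]
```

View pics/w3.png

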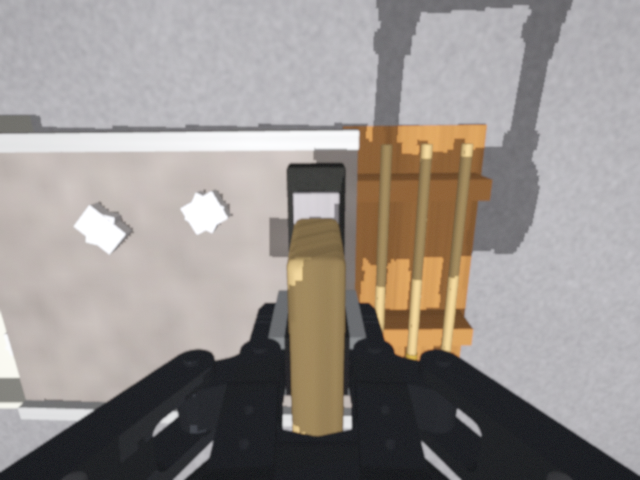

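>>> jog_arm(turn=[[0,0,0],[0,0,0],[0,0,0],[0,0,0],[0,0,0],[0,0,0],[0,0,0]], delta_pos=[[-0.002,0,0.015],[0,0,0.02],[0,0,0.01],[0,0,0.005],[0,0,0.003],[0,0,0],[0,0,0]], gripper=[0,0,0,0,0,0,0])

```text
time: 16.68
tool_pos: [0.5139, 0.0782, 0.0908]
tcp_rot: [-0.047, 3.14, 0.0]
wrist_force: [0.6, -0.7, -1.9]
width: 0.202
grip_force: 61.5
```

```bash
python3 s.py
```

```text
pos [0.5139 0.0782 0.0908] plate xy -0.0302 0.0952 F [ 0.56 -0.68 -1.88] T [0.006 0.008 0.01 ] w 0.202
[[-0.9996, -0.0298, 0.0008], [-0.0298, 0.9996, 0.0], [-0.0008, 0.0, -1.0]]
```

Contact is expected near 0.0878.

>>> jog_arm(turn=[[0,0,0],[0,0,0],[0,0,0],[0,0,0],[0,0,0],[0,0,0],[0,0,0]], delta_pos=[[0,0,0.001],[0,0,0.001],[0,0,0.001],[0,0,0.001],[0,0,0.0007],[0,0,0],[0,0,0]], gripper=[0,0,0,0,0,0,0])

```text
time: 17.27
tool_pos: [0.514, 0.0785, 0.0869]
tcp_rot: [-0.048, 3.14, 0.0]
wrist_force: [-2.4, -0.4, 5.1]
width: 0.202
grip_force: 62.6
```

```bash
python3 s.py
```

```text
pos [0.514  0.0785 0.0869] plate xy -0.0302 0.0955 F [-2.39 -0.39  5.09] T [ 0.023  0.396 -0.001] w 0.202
[[-0.9995, -0.0303, 0.0012], [-0.0303, 0.9995, 0.0001], [-0.0012, 0.0001, -1.0]]
```

>>> jog_arm(turn=[[0,0,0],[0,0,0],[0,0,0],[0,0,0],[0,0,0],[0,0,0]], delta_pos=[[0,0,0.0008],[0,0,0.0008],[0,0,0],[0,-0.002,0.0006],[0,-0.003,0.0006],[0,-0.003,0.0004]], gripper=[0,0,0,0,0,0])

```text
time: 17.77
tool_pos: [0.5156, 0.0732, 0.0855]
tcp_rot: [-0.045, 3.137, 0.008]
wrist_force: [-2.8, 8.8, 13.8]
width: 0.206
grip_force: 63.6
```

```bash
python3 s.py
```

```text
pos [0.5156 0.0732 0.0855] plate xy -0.0288 0.0902 F [-2.78  8.77 13.76] T [2.009 0.667 0.025] w 0.206
[[-0.9996, -0.0286, 0.004], [-0.0286, 0.9996, 0.0054], [-0.0042, 0.0053, -1.0]]
```

Slightly high; ease off a bit while sliding.

>>> jog_arm(turn=[[0,0,0],[0,0,0],[0,0,0],[0,0,0],[0,0,0],[0,0,0]], delta_pos=[[0.0003,-0.004,0],[0.0003,-0.004,0],[0.0003,-0.004,0.0002],[0,-0.004,0.0002],[0,-0.004,0.0002],[0,-0.004,0.0002]], gripper=[0,0,0,0,0,0])

```text
time: 18.27
tool_pos: [0.5165, 0.0485, 0.0848]
tcp_rot: [-0.045, 3.135, 0.006]
wrist_force: [-0.5, 7.1, 10.7]
width: 0.205
grip_force: 63.1
```

```bash
python3 s.py
```

```text
pos [0.5165 0.0485 0.0848] plate xy -0.0285 0.0655 F [-0.54  7.06 10.73] T [ 1.6    0.29  -0.038] w 0.205
[[-0.9996, -0.029, 0.0063], [-0.029, 0.9996, 0.0041], [-0.0064, 0.004, -1.0]]
```

>>> jog_arm(turn=[[0,0,0],[0,0,0],[0,0,0],[0,0,0],[0,0,0],[0,0,0],[0,0,0],[0,0,0],[0,0,0],[0,0,0],[0,0,0],[0,0,0]], delta_pos=[[0.0003,-0.004,0.0002],[0.0003,-0.004,0.0002],[0.0003,-0.004,0.0002],[0,-0.004,0.0002],[0,-0.004,0.0002],[0,-0.004,0.0002],[0,-0.004,0.0002],[0,-0.004,0.0002],[0,-0.004,0.0002],[0,-0.004,0.0002],[0,-0.004,0.0002],[0,-0.004,0.0002]], gripper=[0,0,0,0,0,0,0,0,0,0,0,0])

```text
time: 19.27
tool_pos: [0.5171, 0.0004, 0.0824]
tcp_rot: [-0.045, 3.135, 0.006]
wrist_force: [0.4, 7.2, 12.0]
width: 0.202
grip_force: 63.1
```

```bash
python3 s.py
```

```text
pos [5.171e-01 4.000e-04 8.240e-02] plate xy -0.0294 0.0173 F [ 0.37  7.21 11.96] T [ 1.703  0.253 -0.042] w 0.202
[[-0.9996, -0.0288, 0.0062], [-0.0288, 0.9996, 0.0039], [-0.0063, 0.0037, -1.0]]
```

>>> jog_arm(turn=[[0,0,0],[0,0,0],[0,0,0],[0,0,0],[0,0,0],[0,0,0],[0,0,0],[0,0,0],[0,0,0],[0,0,0],[0,0,0],[0,0,0]], delta_pos=[[0,-0.004,0.0001],[0,-0.004,0.0001],[0,-0.004,0.0002],[0,-0.004,0.0002],[0,-0.004,0.0002],[0,-0.004,0.0001],[0,-0.004,0.0002],[0,-0.004,0.0002],[0,-0.004,0.0002],[0,-0.004,0.0002],[0,-0.004,0.0002],[0,-0.004,0.0002]], gripper=[0,0,0,0,0,0,0,0,0,0,0,0])

```text
time: 20.27
tool_pos: [0.5183, -0.0478, 0.0802]
tcp_rot: [-0.045, 3.136, 0.005]
wrist_force: [0.2, 8.3, 12.0]
width: 0.205
grip_force: 63.1
```

```bash
python3 s.py
```

```text
pos [ 0.5183 -0.0478  0.0802] plate xy -0.0296 -0.0309 F [ 0.21  8.27 12.03] T [ 1.761  0.216 -0.045] w 0.205
[[-0.9996, -0.0288, 0.0057], [-0.0288, 0.9996, 0.0035], [-0.0058, 0.0033, -1.0]]
```

>>> jog_arm(turn=[[0,0,0],[0,0,0],[0,0,0],[0,0,0],[0,0,0],[0,0,0],[0,0,0],[0,0,0],[0,0,0],[0,0,0],[0,0,0],[0,0,0]], delta_pos=[[0,-0.004,0.0001],[0,-0.004,0.0001],[0,-0.004,0.0002],[0,-0.004,0.0002],[0,-0.004,0.0002],[0,-0.004,0.0001],[0,-0.004,0.0002],[0,-0.004,0.0002],[0,-0.004,0.0002],[0,-0.004,0.0002],[0,-0.004,0.0001],[0,-0.004,0.0002]], gripper=[0,0,0,0,0,0,0,0,0,0,0,0])

```text
time: 21.27
tool_pos: [0.5195, -0.0959, 0.0779]
tcp_rot: [-0.045, 3.136, 0.005]
wrist_force: [0.2, 7.9, 10.8]
width: 0.201
grip_force: 63.1
```

```bash
python3 s.py
```

```text
pos [ 0.5195 -0.0959  0.0779] plate xy -0.0299 -0.0791 F [ 0.25  7.89 10.81] T [ 1.766  0.148 -0.006] w 0.201
[[-0.9996, -0.029, 0.005], [-0.0289, 0.9996, 0.0031], [-0.0051, 0.0029, -1.0]]
```

Remaining 39 mm to the tray end.

>>> jog_arm(turn=[[0,0,0],[0,0,0],[0,0,0],[0,0,0],[0,0,0],[0,0,0],[0,0,0],[0,0,0],[0,0,0],[0,0,0]], delta_pos=[[0,-0.004,0.0002],[0,-0.004,0.0002],[0,-0.004,0.0002],[0,-0.004,0.0002],[0,-0.004,0.0002],[0,-0.004,0.0002],[0,-0.004,0.0002],[0,-0.004,0.0002],[0,-0.004,0.0002],[0,-0.003,0.0001]], gripper=[0,0,0,0,0,0,0,0,0,0])

```text
time: 22.1
tool_pos: [0.5206, -0.135, 0.076]
tcp_rot: [-0.045, 3.136, 0.004]
wrist_force: [0.3, 8.0, 11.8]
width: 0.205
grip_force: 63.2
```

```bash
python3 s.py
```

```text
pos [ 0.5206 -0.135   0.076 ] plate xy -0.0299 -0.1183 F [ 0.28  7.99 11.78] T [ 1.761  0.134 -0.037] w 0.205
[[-0.9996, -0.0289, 0.0048], [-0.0289, 0.9996, 0.0028], [-0.0049, 0.0027, -1.0]]
```

>>> jog_arm(turn=[[0,0,0],[0,0,0],[0,0,0],[0,0,0],[0,0,0],[0,0,0],[0,0,0],[0,0,0],[0,0,0],[0,0,0],[0,0,0],[0,0,0],[0,0,0.069],[0,0,0.069],[0,0,0.069],[0,0,0],[0,0,0],[0,0,0]], delta_pos=[[0,0,-0.005],[0,0,-0.02],[0,0,-0.03],[0,0,-0.03],[0.0085,-0.0294,0],[0.0085,-0.0294,0],[0.0085,-0.0294,0],[0.0085,-0.0294,0],[0.0085,-0.0294,0],[0.0085,-0.0294,0],[0.0085,-0.0294,0],[0.0085,-0.0294,0],[0,0,0],[0,0,0],[0,0,0],[0,0,0],[0,0,0],[0,0,0]], gripper=[0,0,0,0,0,0,0,0,0,0,0,0,0,0,0,0,0,0])

```text
time: 23.6
tool_pos: [0.4571, -0.3734, 0.1579]
tcp_rot: [-0.274, -3.129, -0.0]
wrist_force: [-0.7, 0.5, -2.3]
width: 0.203
grip_force: 61.3
```

```bash
python3 - <<'E'
exec(open("s.py").read())
P=np.array([.4589,-.3715]);print("to grasp point, tool axes",R.T@np.array([*(P-st["tool_pos"][:2]),0]))
im=vision.read_camera("top");a=cv2.resize(im[170:300,260:480],None,fx=3.6,fy=3.6,interpolation=cv2.INTER_CUBIC);cv2.imwrite("pics/t3.png",a[:,:,::-1])
E
```

```text
pos [ 0.4571 -0.3734  0.1579] plate xy -0.1006 -0.3547 F [-0.74  0.54 -2.26] T [ 0.002 -0.015 -0.026] w 0.203
[[-0.9848, 0.1739, -0.0004], [0.1739, 0.9848, 0.0002], [0.0004, 0.0001, -1.0]]
to grasp point, tool axes [-1.43798678e-03  2.21728674e-03 -3.01539878e-07]
```

View pics/t3.png

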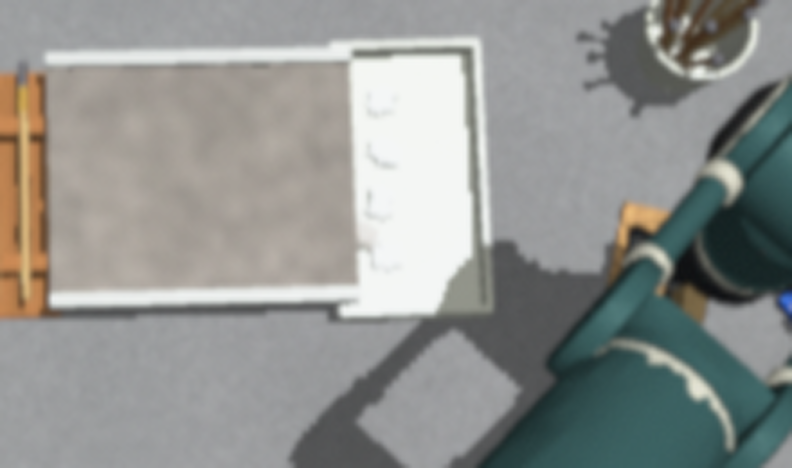

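>>> jog_arm(turn=[[0,0,0],[0,0,0],[0,0,0],[0,0,0],[0,0,0],[0,0,0],[0,0,0],[0,0,0]], delta_pos=[[-0.0014,0.0022,0.02],[0,0,0.03],[0,0,0.03],[0,0,0.02],[0,0,0.015],[0,0,0.006],[0,0,0],[0,0,0]], gripper=[0,0,0,0,0,0,0,0])

```text
time: 24.32
tool_pos: [0.4593, -0.3719, 0.0376]
tcp_rot: [0.276, 3.129, -0.0]
wrist_force: [0.3, -0.8, -2.2]
width: 0.201
grip_force: 61.3
```

```bash
python3 s.py
```

```text
pos [ 0.4593 -0.3719  0.0376] plate xy -0.0983 -0.3532 F [ 0.34 -0.83 -2.16] T [ 0.013 -0.043 -0.07 ] w 0.201
[[-0.9845, 0.1752, 0.0003], [0.1752, 0.9845, -0.0003], [-0.0003, -0.0002, -1.0]]
```

>>> jog_arm(turn=[[0,0,0],[0,0,0],[0,0,0],[0,0,0],[0,0,0],[0,0,0]], delta_pos=[[0,0,0.002],[0,0,0.002],[0,0,0.001],[0,0,0.0006],[0,0,0],[0,0,0]], gripper=[0,0,0,0,0,0])

```text
time: 24.82
tool_pos: [0.46, -0.3726, 0.0329]
tcp_rot: [0.277, 3.127, -0.002]
wrist_force: [2.0, -0.4, 3.0]
width: 0.205
grip_force: 62.0
```

Touching (~5 N). Ease off slightly, release and rise.

>>> jog_arm(turn=[[0,0,0],[0,0,0],[0,0,0],[0,0,0],[0,0,0],[0,0,0],[0,0,0],[0,0,0],[0,0,0],[0,0,0],[0,0,0],[0,0,0],[0,0,0],[0,0,0],[0,0,0],[0,0,0],[0,0,0]], delta_pos=[[0,0,-0.0006],[0,0,0],[0,0,0],[0,0,0],[0,0,0],[0,0,0],[0,0,-0.01],[0,0,-0.03],[0,0,-0.03],[0,0,-0.04],[0,0,-0.04],[0,0,-0.04],[0,0,-0.03],[0.02,0,0],[0.02,0,0],[0,0,0],[0,0,0]], gripper=[0,0.04,0.0854,0.0854,0.0854,0.0854,0.0854,0.0854,0.0854,0.0854,0.0854,0.0854,0.0854,0.0854,0.0854,0.0854,0.0854])

```text
time: 26.23
tool_pos: [0.4191, -0.3646, 0.2531]
tcp_rot: [0.279, 3.128, -0.001]
wrist_force: [-0.2, -0.3, 0.4]
width: 0.997
grip_force: 0.0
```

```bash
python3 - <<'E'
exec(open("s.py").read())
w=vision.read_camera("wrist");im=vision.read_camera("top")
t=im[178:264,345:405].astype(float); t=np.clip((t-190)*4,0,255).astype(np.uint8)
a=cv2.resize(t,(420,600),interpolation=cv2.INTER_CUBIC);b=cv2.resize(w[60:400,120:],(380,248))
o=np.zeros((600,800,3),np.uint8);o[:,:420]=a;o[:248,420:]=b
s=vision.read_camera("scene")[225:330,225:325].astype(float); s=np.clip((s-100)*1.8,0,255).astype(np.uint8)
o[250:600,420:]=cv2.resize(s,(380,350),interpolation=cv2.INTER_CUBIC)
cv2.imwrite("pics/f.png",o[:,:,::-1])
E
```

```text
pos [ 0.4191 -0.3646  0.2531] plate xy -0.1384 -0.3448 F [-0.25 -0.25  0.37] T [-0.029 -0.061  0.015] w 0.997
[[-0.9842, 0.1768, 0.001], [0.1768, 0.9842, -0.0008], [-0.0012, -0.0006, -1.0]]
```

View pics/f.png

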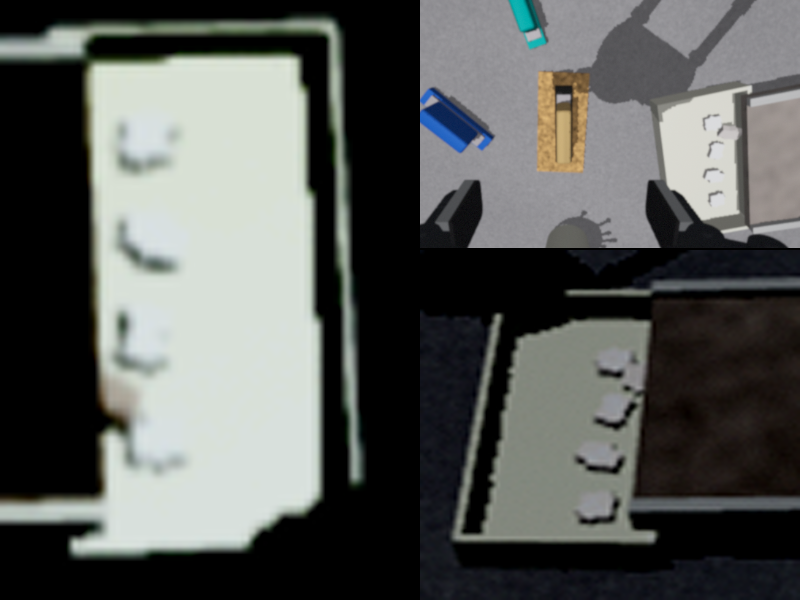

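```bash
python3 - <<'E'
from h import *
st=read_state();W=cam("wrist",st);C=cam("top");S=cam("scene")
w=vision.read_camera("wrist");t=vision.read_camera("top");s=vision.read_camera("scene")
np.savez("f.npz",w=w,t=t,s=s)
rs=dict(w=ray(W,(542.8,238.3)),t=ray(C,(362.1,234.3)),s=ray(S,(280.8,262.5)))
for k in ("wt","ts","ws","wts"): print(k,tri([rs[i] for i in k]).round(4))
# reference: a flat chip in the tray
# wrist pane (711,123),(716,150),(712,175),(715,199)
for p in ((711,123),(716,150),(712,175),(715,199)):
    q=((p[0]-420)/.731+120,p[1]/.729+60);print("chip",onz(W,q,.012).round(3))
print((w[222:256,515:575].mean(2)[::2,::3]).astype(int))
E
```

```text
wt [ 0.5095 -0.1473  0.0208]
ts [ 0.5124 -0.1475  0.0218]
ws [ 0.5082 -0.146   0.0177]
wts [ 0.5101 -0.147   0.0193]
chip [ 0.495 -0.167  0.012]
chip [ 0.538 -0.16   0.012]
chip [ 0.578 -0.167  0.012]
chip [ 0.621 -0.163  0.012]
[[195 218 219 219 219 218 212 212 213 213 213 202 128  84  85  72  63  66
  137 145]
 [218 219 219 219 219 220 215 212 212 213 212 201 128  85  84  72  63  67
  137 145]
 [219 219 219 219 219 219 213 211 207 205 193 199 128  87  83  72  63  64
  132 144]
 [219 219 219 219 219 219 194 183 165 153 148 192 128  88  86  73  61  62
  131 144]
 [219 219 219 219 219 219 178 146 141 137 138 159 130  87  86  74  60  61
  130 143]
 [219 219 219 219 219 217 161 174 170 162 155 160 152  88  86  74  62  62
  131 144]
 [219 219 219 219 218 201 120 182 185 184 175 176 170 124  99  80  62  62
  130 144]
 [219 219 219 219 208 137 100 178 187 186 178 177 177 166 130 100  59  63
  131 146]
 [217 215 216 217 198 101 122 190 194 191 185 185 188 179 136 110  63  62
  128 146]
 [215 213 213 213 159 101 172 198 198 197 197 196 196 188 141 112  62  62
  128 145]
 [213 213 213 212 122 138 196 199 199 199 198 198 198 195 137 110  62  62
  129 145]
 [214 213 214 211 136 180 199 199 199 199 198 199 198 191 126  96  64  63
  128 145]
 [213 213 213 214 183 199 199 199 198 199 199 198 198 174 115  81  65  62
  128 145]
 [213 214 214 214 210 209 204 200 200 199 199 199 199 176  98  78  64  63
  127 145]
 [213 213 213 213 212 213 212 206 206 205 205 202 196 155  88  81  63  64
  128 147]
 [214 209 201 189 189 204 211 212 213 212 212 211 181 104  84  81  63  60
  129 146]
 [213 189 139 140 141 150 179 205 213 213 212 212 173  94  85  81  64  57
  127 147]]
```

```bash
python3 -c "
from workcell import ticket
print(ticket.finish_job())"
```

```text
the job is handed in; nothing more can be done
None
```

I wiped all five chips into the catch tray in two strokes and handed the job in at about 26 s. The last pictures show four chips flat in the tray and the fifth propped against its plate-side wall, inside by my measurement. Once up to pressure I pressed with about 10–16 N (no reading above that), but the first 20 mm or so of the first stroke, before any chip, were lighter at about 7–10 N. The block stands foot down on its cork pad again, and the arm is clear.

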